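Seat a sample carrier with the spring clip

ROBOT

A 7-joint arm with a two-finger parallel gripper is mounted at the origin on a cart in front of the work surface, level with it; the furniture and walls round the work are solid. World frame = base frame: x ahead of the robot, y to its left, z up, the work surface at z = 0. Lengths are in mm, angles in rad, forces in N, time in s.
With the tool pointing down it reaches from about 400 to 875 mm from the base axis. Payload 4.4 kg.
Tool frame: the origin (TCP) lies at the very end of the fingers, on their centre line; the grasp point (between the pads) lies ctrl.grip_depth behind it (ctrl.grip_depth is the distance from the TCP to the grasp point, in mm); z points along the fingers, y is the direction in which the jaws open and shut (so a half turn about z gives the same grasp; the last joint's range is limited). The gripper opens to 85 mm and grips with 20 to 120 N. Pads are 22 mm wide; open, the fingers measure 114 mm over their backs; the gripper's body (76 mm by 85 mm) begins 54 mm behind the grasp point. The pads swing forward as they close: fully open they stand 13 mm farther back than shut.
Start: joints at [-1.23, 0.628, 0.038, 1.517, -0.027, 0.996, -0.02], TCP at [257.164, 596.98, 192.713] pointing down, gripper open.
Joint ranges: [-3.06, 3.06], [-0.37, 2.12], [-1.25, 1.32], [0.18, 2.47], [-1.1, 4.24], [0.23, 1.98], [-2.94, 2.94]. Speed limits (rad/s): [2.57, 2.57, 3.14, 3.14, 3.14, 3.14, 3.14].

INTERFACE

Orientations are given as [roll, pitch, yaw] about the fixed x, y, z axes, in that order (R = Rz(yaw) Ry(pitch) Rx(roll)).
In Python, from cell import ctrl gives the robot as it stands.
- The arm moves only by the tool servo_tool, never from a script. Its argument "commands" is one flat list of numbers, 5 for each row, row after row: the shift along the tool's x, y, z in units of 25 mm (1.0 is 25 mm), then the turn about the tool's z in units of 6 degrees (1.0 is 6 degrees), then the closure, from 0 (fully open) to 1 (shut). In form: [tx, ty, tz, twist, gripper, tx, ty, tz, twist, gripper, ...]. A call has 1 to 10 rows; each row is the pose to reach, as a shift and turn from the pose commanded when the call began, along the tool's axes at that moment; what a row does not reach only later rows make up. A row lasts 1/12 s, in which the tool goes at most 41.7 mm and 7.16 degrees, less where a joint would pass 70% of its speed; a pose out of reach is approached as far as the arm can. A call with a gripper value outside its range is refused whole. The fingers move at their own pace and stop on an object; the grip force is fixed at half the most. Time passes only in rows, so rows that repeat a pose let the fingers close. It gives the time, the measured TCP pose, the force and the opening at its end, in the units of the state.
- ctrl.read_state(): the state, without advancing time (a new reading comes with each control period).
- ctrl.get_image(name): name is "scene" or "top"; returns a dict with "img" (384x512x3 uint8, blue, green, red), "K" (3x3 intrinsics, pixels), "dist_coeffs" ([k1, k2, p1, p2, k3] as OpenCV has them; the pictures are not rectified), "T" (4x4, takes a point from camera to world coordinates). Camera axes: x right, y down, z forward; pixel columns grow to the right and rows downward; lengths in mm; the calibration is good to about 2 mm. A picture is of the moment at which its call begins. There is no depth.
- ctrl.finish_job(): hands the job in, once; it reports no verdict.
The state is a dict: "clock": time; "qpos": joint angles; "qd": joint speeds; "tau": joint torques, N m; "eef_pos": TCP position; "tool_rot": TCP orientation; "force": force on the tool from outside, world axes, zero at the start; "torque": the same for the moment, N m; "width": finger opening in mm.
Only numpy, scipy, OpenCV 4.12 (cv2) and the standard library are available. Lean on these libraries where they do the work, as an engineer would, in place of code of your own. Each camera call takes 0.05 s, during which the arm holds its last target.

TASK

In the steel nest fixture, use the pivoting spring clip to seat the loose sample carrier: swing the clip onto the carrier's edge so that it slides the carrier fully home against the stop screw, and hold it pressed there for about a second with about 10 N at the clip's nose (never more than 18 N). Then swing the clip clear again, back to its rest, let go of it, and leave the carrier lying home and flat. Do not touch the carrier with the gripper and leave the other things on the table alone.

Things in the scene. Friction and masses are not known exactly. Their poses are not given: they have to be found in the camera images.
- fixture: nest fixture: dark steel base 190 x 160 x 12 mm fixed to the table. Origin: under the nest's centre line, at table height; the base spans x -105 to 85, y -65 to 95 mm. +x is the way the carrier slides home, z up. Two rails along x at y = +-31 mm (tops 18 mm above the table) leave the carrier 1.6 mm play each side
- plate: loose sample carrier: flat aluminium plate 70 (x) x 50 (y) x 8 mm, about 0.25 kg, with a glass window, lying on the base between the rails. Origin: centre of its underside, 12 mm above the table; x along the nest. Starts 6 to 38 mm short of home; slides at 1 to 3 N. The clip pushes its back edge, 35 mm behind the origin (towards -x)
- stop_bracket: aluminium block at the nest's +x end; origin and axes as the fixture's. Through it passes the stop screw, 8 mm thick, on the centre line. The screw is set differently each time and is not reported: its unyielding tip, where the carrier's front edge is home, lies 46 to 64 mm along the fixture's +x. Home must be found by feel
- pivot (a point): on the vertical axis of the clip's pivot screw, 34 mm above the table, at x = -15, y = 73 mm in the fixture's frame; lever and leaf turn about it
- clip_lever (a joint): angle of the hand lever, rad: 0 = rest (swung back), growing counter-clockwise from above to 1.25. At 0.95 it points along the fixture's -y. Starts at 0.05 to 0.3; the nose meets the carrier at about 0.45 or later; home and pressed lies between 0.75 and 1.1; below 0.40 the clip is clear. Friction 0.06 N m; it stays where it is left
- post (a point): the round upright post, 12 mm thick, by which the lever is swung: on the lever's end, 110 mm from the pivot axis, 34 to 75 mm above the table. This point is on its axis, 55 mm above the table. Pinch it, or keep the fingers slightly open round it so that it can turn in them
- clip_leaf: spring leaf under the lever, on the same pivot (origin on the pivot axis at table height, pointing along its -y). A torsion spring of 27 N m/rad joins it to the lever: with the carrier home, each mm of post travel adds 2.2 N at the post, 3.3 N at the nose. Nose force = (force across the lever at the post x 110 mm - 0.06 N m) / 75 mm: 10 N there is 7.4 N at the post
- nose (a point): centre of the clip's nose, a 12 mm round stud under the leaf, 75 mm from the pivot axis, 14 to 22 mm above the table; its 20 mm flange overhangs the carrier's top with 2 mm to spare
- screwdriver: bystander: orange-handled screwdriver, 190 mm long, lying on the table
- solder_reel: bystander: wire reel, 60 mm across and 50 mm tall, standing on the table; origin at the centre of its underside
- marker: bystander: blue marker pen, 136 mm long, lying on the table
There are look-alikes about, which are no part of the job. There is more than one size of the plate; the one meant has the size given above.

How it is judged:
By the outcome, as a careful person would: the job done as asked, in the order asked, and still so for the second after the job is handed in, with the robot touching nothing.
It also fails if it takes over 70 s, if anything falls off the work surface, if the arm or the gripper's body presses on something with over 40 N, if the wrist force passes 120 N, or if a joint passes its speed limit or range.

## Working session

There is one attempt and no reset: what is moved stays moved. The work goes in short steps, Python scripts to look and compute and a tool call to move; the robot and the scene stay as the last step left them, time stands still between calls to the robot, and variables do not carry over. Pictures are saved under pics/ and viewed, and the job is handed in when it is done.

Besides the shell and the picture viewer there is one more tool, called after ">>>" as a command line: name --argument value ..., lists and objects as JSON in quotes. servo_tool: Moves the arm, as the interface text tells. Its arguments: {"type":"object","properties":{"commands":{"type":"array","items":{"type":"number"}}},"required":["commands"]}

```bash
mkdir -p pics; ls
python3 - <<'E'
from cell import ctrl
import cv2
s=ctrl.read_state(); print(s, ctrl.grip_depth)
for n in ["scene","top"]:
    d=ctrl.get_image(n); cv2.imwrite(f"pics/{n}0.png",d["img"]); print(d["K"],d["dist_coeffs"],d["T"])
    import pickle; pickle.dump(d,open(f"{n}0.pkl","wb"))
E
```

```text
pics
{'clock': 0.0, 'qpos': array([-1.22979472,  0.62929688,  0.03845255,  1.51839771, -0.02696937,
        0.9962784 , -0.02000539]), 'qd': array([ 0.00124526, -0.00065327, -0.00121278, -0.00105493, -0.00066021,
        0.00079617, -0.00097068]), 'tau': array([-2.24851469e-04, -5.63399184e+01,  1.22633860e+00, -1.93445295e+01,
        1.10831286e-02,  1.03092432e-02, -6.91281965e-07]), 'eef_pos': array([256.90023   , 596.31458666, 191.81176223]), 'tool_rot': array([-3.13973132e+00,  5.44558690e-05,  2.73479314e+00]), 'force': array([ 0.28154546,  1.22988658, -0.80735208]), 'torque': array([0.01238239, 0.0120877 , 0.02717787]), 'width': 85.56641399791056} 18.700000000000003
[[369.6316263    0.         254.38420851]
 [  0.         369.6316263  198.43203934]
 [  0.           0.           1.        ]] [0.03000912 0.         0.         0.         0.        ] [[ 6.53345332e-01 -4.10221054e-01  6.36284971e-01 -2.58923035e+01]
 [-7.56882108e-01 -3.35718831e-01  5.60733752e-01 -4.78558510e+02]
 [-1.64119440e-02 -8.47945490e-01 -5.29829307e-01  5.25248733e+02]
 [ 0.00000000e+00  0.00000000e+00  0.00000000e+00  1.00000000e+00]]
[[381.2905524    0.         250.66094862]
 [  0.         381.2905524  197.08582454]
 [  0.           0.           1.        ]] [-0.02245808  0.          0.          0.          0.        ] [[ 1.58269437e-02 -9.88862383e-01  1.47988837e-01  3.87337112e+02]
 [-9.99701666e-01 -1.84037040e-02 -1.60587019e-02 -1.13216128e+01]
 [ 1.86033889e-02 -1.47690527e-01 -9.88858646e-01  9.67996335e+02]
 [ 0.00000000e+00  0.00000000e+00  0.00000000e+00  1.00000000e+00]]
```

View pics/scene0.png

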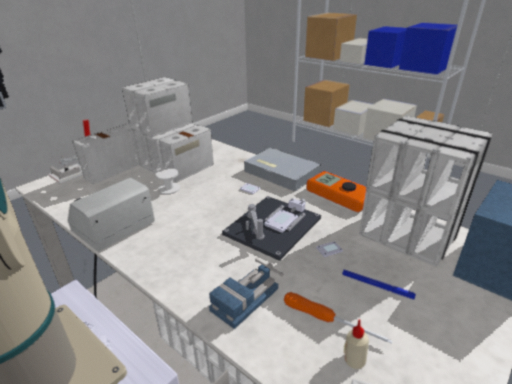

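View pics/top0.png

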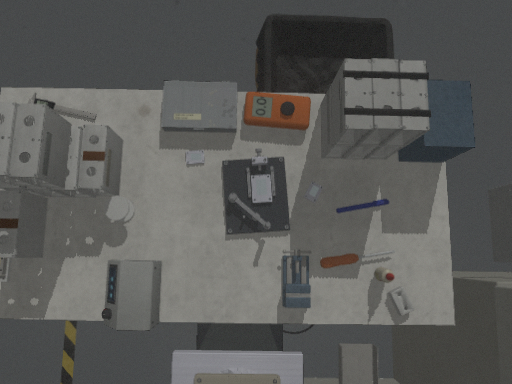

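Run:
```python
import cv2
a=cv2.imread("pics/top0.png")[135:275,180:330]; cv2.imwrite("pics/topc.png",cv2.resize(a,None,fx=5,fy=4.2857*1,interpolation=cv2.INTER_CUBIC) if 0 else cv2.resize(a,(640,597),interpolation=cv2.INTER_CUBIC))
a=cv2.imread("pics/scene0.png")[170:270,210:350]; cv2.imwrite("pics/scenec.png",cv2.resize(a,(784,560),interpolation=cv2.INTER_CUBIC))
```

```text
(no output)
```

View pics/topc.png

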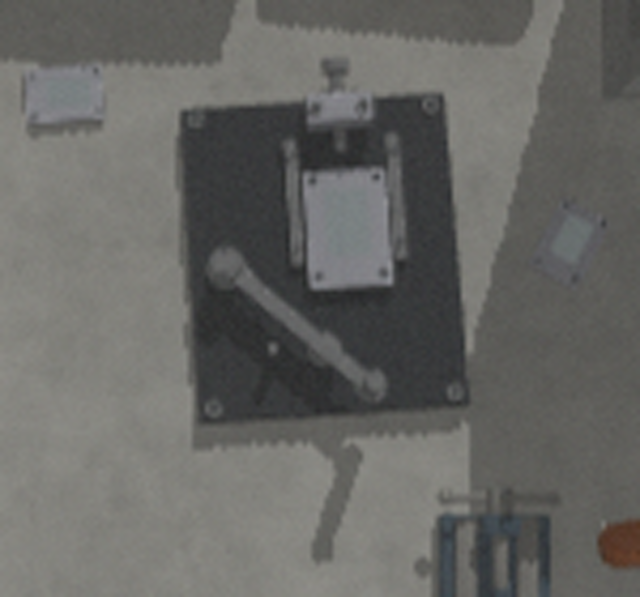

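View pics/scenec.png

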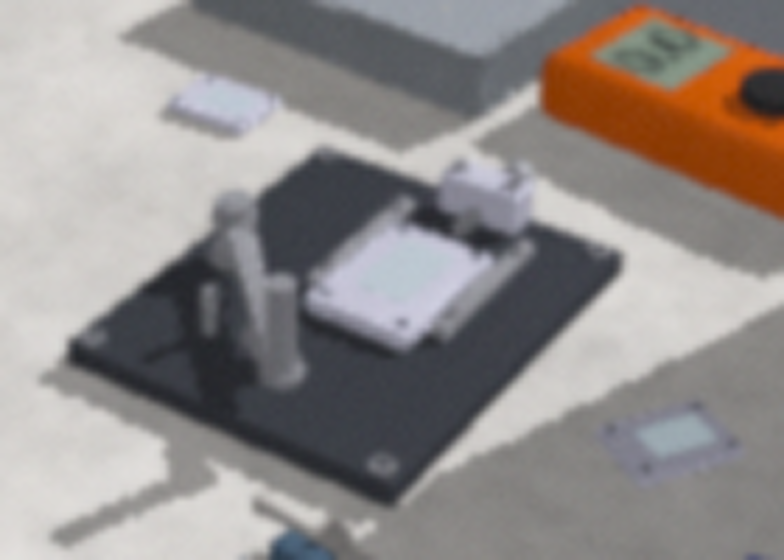

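```bash
cat > h.py <<'E'
import numpy as np, cv2, pickle
def ray(d,uv):
    p=cv2.undistortPoints(np.array(uv,float).reshape(-1,1,2),d["K"],d["dist_coeffs"]).reshape(-1,2)
    v=np.c_[p,np.ones(len(p))]@d["T"][:3,:3].T
    return d["T"][:3,3],v
def onz(d,uv,z):
    o,v=ray(d,uv); return o+v*((z-o[2])/v[:,2])[:,None]
def proj(d,P):
    Ti=np.linalg.inv(d["T"]); r,_=cv2.Rodrigues(Ti[:3,:3])
    return cv2.projectPoints(np.array(P,float).reshape(-1,1,3),r,Ti[:3,3],d["K"],d["dist_coeffs"])[0].reshape(-1,2)
def fix2w(F,P):
    P=np.atleast_2d(np.array(P,float)); x,y,a=F; c,s=np.cos(a),np.sin(a)
    return np.c_[x+c*P[:,0]-s*P[:,1], y+s*P[:,0]+c*P[:,1], P[:,2]]
E
python3 - <<'E'
from h import *
from scipy.optimize import least_squares
T=pickle.load(open("top0.pkl","rb")); S=pickle.load(open("scene0.pkl","rb"))
tc=lambda u,v:(180+u/4.267,135+v/4.267)
g=cv2.cvtColor(T["img"],cv2.COLOR_BGR2GRAY)
c=np.array([tc(180,112),tc(441,95),tc(468,402),tc(198,424)],np.float32)
sc=np.array([(210+70/5.6,170+350/5.6),(210+325/5.6,170+148/5.6),(210+622/5.6,170+258/5.6),(210+390/5.6,170+492/5.6)],np.float32)
c2=cv2.cornerSubPix(g,c.reshape(-1,1,2).copy(),(3,3),(-1,-1),(3,30,.01)).reshape(-1,2)
print(c,c2)
# fixture corners order TL(x85,y95) TR(85,-65) BR(-105,-65) BL(-105,95)
Pf=[(85,95,12),(85,-65,12),(-105,-65,12),(-105,95,12)]
Ps=[(-105,95,12),(85,95,12),(85,-65,12),(-105,-65,12)]
for cc in(c,c2):
  f=lambda F:(proj(T,fix2w(F,Pf))-cc).ravel()
  r=least_squares(f,[420,0,0]);print("top",r.x,r.fun.round(1))
f=lambda F:(proj(S,fix2w(F,Ps))-sc).ravel()
rs=least_squares(f,[420,0,0]);print("scene",rs.x,rs.fun.round(1))
for F in (r.x,rs.x):
  print("pivot px top",proj(T,fix2w(F,[(-15,73,34),(-15,73,50)])), "scene",proj(S,fix2w(F,[(-15,73,34)])))
  # post top from top view at z=75
  p=onz(T,[tc(375,383)],75)[0]; pv=fix2w(F,[(-15,73,75)])[0]
  d=p-pv; print("post",p,"r",np.hypot(*d[:2]),"q",0.95+np.arctan2(d[1],d[0])-F[2]+np.pi/2)
  p=onz(S,[(210+279/5.6,170+280/5.6)],75)[0]; d=p-pv; print("post scene",p,"r",np.hypot(*d[:2]),"q",0.95+np.arctan2(d[1],d[0])-F[2]+np.pi/2)
  # plate corners z=20
  q=onz(T,[tc(303,170),tc(388,167),tc(394,287),tc(310,292)],20); 
  q=q-[F[0],F[1],0]; a=F[2]; print("plate", (q[:,:2]@np.array([[np.cos(a),-np.sin(a)],[np.sin(a),np.cos(a)]])).round(1).tolist())
E
```

```text
[[222.1842  161.24796]
 [283.3513  157.26389]
 [289.67892 229.2114 ]
 [226.40262 234.36723]] [[221.76474 160.49663]
 [283.47546 156.36824]
 [289.39468 229.58861]
 [225.18484 232.38809]]
top [ 5.47362634e+02 -5.29545714e+01  8.86864728e-02] [-0.5 -0.6  0.2 -0.7  0.4  0.9 -0.1  0.3]
top [ 5.49241100e+02 -5.19323428e+01  7.60602094e-02] [-0.1 -1.   0.2 -0.2 -0.2  0.1  0.2  1.1]
scene [ 5.45226229e+02 -5.66563852e+01  8.58673393e-02] [-1.4 -0.6 -0.4 -0.4  1.2 -0.5  0.5  0.7]
pivot px top [[232.01512723 196.0945971 ]
 [231.81959205 195.10704739]] scene [[251.6060275  207.43962835]]
post [456.11648751 -67.25650556  75.        ] r 113.30558616921297 q 0.1782307143534645
post scene [457.31106583 -66.78864181  75.        ] r 112.18251052089082 q 0.18373150844557173
plate [[38.8, 22.3], [37.8, -28.3], [-34.3, -26.9], [-34.4, 22.7]]
pivot px top [[233.96381129 198.01555309]
 [233.80136784 197.06009691]] scene [[251.85838679 208.99438418]]
post [456.11648751 -67.25650556  75.        ] r 106.50044618146596 q 0.17275739908604804
post scene [457.31106583 -66.78864181  75.        ] r 105.38019362327083 q 0.17865947722403863
plate [[43.5, 26.3], [41.9, -24.3], [-30.2, -22.2], [-29.8, 27.3]]
```

>>> servo_tool --commands '[0,0,-6.4,0,0.3,0,0,-6.4,0,0.3,0,0,-6.4,0,0.3,0,0,-6.4,0,0.3,-2,-2.16,-6.4,2,0.3,-3,-3.24,-6.4,3,0.3,-4,-4.32,-6.4,4,0.4,-5,-5.4,-6.4,5,0.4,-6,-6.48,-6.4,6,0.5,-7,-7.56,-6.4,7,0.5]'

```text
clock: 0.93
eef_pos: [340.7, 359.1, 352.5]
tool_rot: [-3.141, 0.0, 1.996]
force: [1.0, -0.9, 0.0]
width: 42.7
```

```bash
cat > go.py <<'E'
import numpy as np,sys
# cur x y z yaw  tgt x y z yaw -> units
def u(c,t):
    c=np.array(c,float);t=np.array(t,float);p=c[3];d=t[:3]-c[:3]
    return np.round([d@[np.cos(p),np.sin(p),0]/25,d@[np.sin(p),-np.cos(p),0]/25,-d[2]/25,-np.degrees(t[3]-p)/6],3)
def app(c,m):  # new commanded pose
    p=c[3]; w=25*(m[0]*np.array([np.cos(p),np.sin(p),0])+m[1]*np.array([np.sin(p),-np.cos(p),0])+m[2]*np.array([0,0,-1]))
    return list(np.array(c[:3])+w)+[p-np.radians(6*m[3])]
E
python3 - <<'E'
from go import *
c=app([257.164,596.98,192.713,2.73479],[-7,-7.56,-6.4,7]); print(c)
print(u(c,[456.5,-67,250,0.87]))
E
```

```text
[np.float64(343.0997952183754), np.float64(354.1610569576883), np.float64(352.71299999999997), np.float64(2.0017517141623813)]
[-17.201  -2.916   4.109  10.807]
```

>>> servo_tool --commands '[-1.6,-0.27,0,1.05,0.5,-3.2,-0.54,0,2.1,0.5,-4.8,-0.81,0,3.15,0.5,-6.4,-1.08,0,4.2,0.5,-8.0,-1.35,0,5.25,0.5,-9.6,-1.62,0,6.3,0.5,-11.2,-1.9,0.5,7.4,0.5,-12.8,-2.17,1.0,8.5,0.5,-14.4,-2.44,1.5,9.6,0.5,-15.8,-2.68,2,10.7,0.5]'

```text
clock: 1.77
eef_pos: [444.7, -27.7, 302.4]
tool_rot: [3.141, -0.001, 0.875]
force: [0.1, 0.5, -0.8]
width: 42.4
```

Run:
```python
from go import *
c=app([257.164,596.98,192.713,2.73479],[-7,-7.56,-6.4,7]); c=app(c,[-15.8,-2.68,2,10.7]);print(c)
print(u(c,[456.5,-67,150,0.87]))
from cell import ctrl
print(ctrl.read_state())
```

```text
[np.float64(447.23271752123236), np.float64(-32.71144722510729), np.float64(302.71299999999997), np.float64(0.8812503343820219)]
[-0.822  1.159  6.109  0.107]
{'clock': 1.7667, 'qpos': array([-0.54490296,  0.24723177,  0.69049968,  1.90577594, -0.18123351,
        1.04990701, -0.4740492 ]), 'qd': array([ 0.85809011,  0.50387102,  0.4234518 ,  0.00556652, -0.47463793,
       -0.31428102,  0.12472545]), 'tau': array([ -3.40641841, -33.45776081,   3.58635552, -18.80472422,
         0.72428517,   0.54234847,  -0.12849994]), 'eef_pos': array([444.72654972, -27.663827  , 302.43600374]), 'tool_rot': array([ 3.14110504e+00, -8.72933737e-04,  8.75464825e-01]), 'force': array([ 0.06446374,  0.45221129, -0.77647785]), 'torque': array([-0.01435844, -0.03399441,  0.01450097]), 'width': 42.437377245593886}
```

>>> servo_tool --commands '[-0.4,0.6,1.5,0.1,0.5,-0.82,1.16,3,0.1,0.5,-0.82,1.16,4.5,0.1,0.5,-0.82,1.16,6,0.1,0.5,-0.82,1.16,7,0.1,0.5,-0.82,1.16,8,0.1,0.5,-0.82,1.16,8,0.1,0.5]'

```text
clock: 2.35
eef_pos: [450.5, -59.3, 99.0]
tool_rot: [-3.135, 0.005, 0.87]
force: [0.7, -1.1, -0.1]
width: 43.0
```

Run:
```python
from go import *
from h import *
c=app([447.233,-32.711,302.713,0.88125],[-.82,1.16,8,.1]);print(c)
from cell import ctrl
s=ctrl.read_state();print(s['eef_pos'],s['tool_rot'],s['force'])
d=ctrl.get_image("scene"); a=d["img"][130:270,180:360]
print(proj(d,[s['eef_pos'],[456.5,-67,75],[456.5,-67,34]]))
cv2.imwrite("pics/s1.png",cv2.resize(a,(756,588),interpolation=cv2.INTER_CUBIC))
d=ctrl.get_image("top"); a=d["img"][135:275,180:330]
cv2.imwrite("pics/t1.png",cv2.resize(a,(640,597),interpolation=cv2.INTER_CUBIC))
```

```text
[np.float64(456.56566867591215), np.float64(-66.97689113660475), np.float64(102.71300000000002), np.float64(0.870778024488034)]
[450.48512023 -59.32760503  98.97618895] [-3.13461479  0.00514261  0.87036569] [ 0.73034502 -1.10565087 -0.08828291]
[[254.83247779 210.6684031 ]
 [259.64971375 220.20990185]
 [259.81918953 235.72993931]]
```

View pics/s1.png

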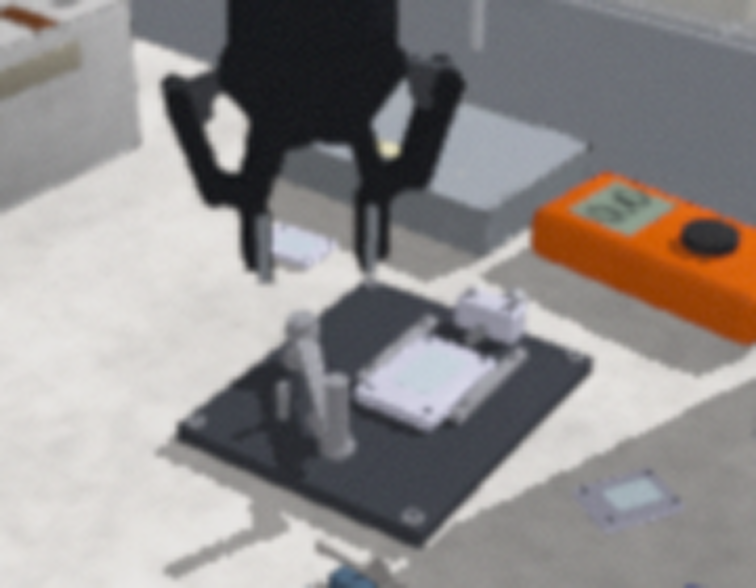

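View pics/t1.png

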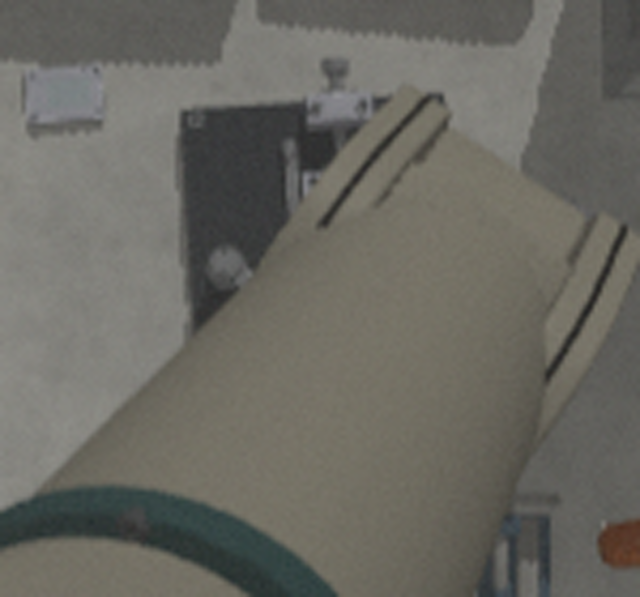

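>>> servo_tool --commands '[0,0,0,0,0.5,0,0,0,0,0.5,0,0,0,0,0.5]'

```text
clock: 2.7
eef_pos: [455.2, -59.8, 104.1]
tool_rot: [3.139, -0.002, 0.871]
force: [-0.2, -0.6, -0.5]
width: 42.7
```

Run:
```python
from go import *
from h import *
from cell import ctrl
s=ctrl.read_state();print(s['eef_pos'],s['tool_rot'],s['force'],s['width'],s['qpos'],s['tau'])
d=ctrl.get_image("scene"); a=d["img"][130:270,180:360]
R=cv2.Rodrigues(np.array([0,0,0.]))[0]
y=np.array([np.sin(.87),-np.cos(.87),0]); e=s['eef_pos']
print(proj(d,[e,e+21*y,e-21*y]),(proj(d,[e,e+21*y,e-21*y])-[180,130])*4.2)
cv2.imwrite("pics/s2.png",cv2.resize(a,(756,588),interpolation=cv2.INTER_CUBIC))
```

```text
[455.17178266 -59.77484196 104.06795717] [ 3.13937991e+00 -1.93342247e-03  8.71189654e-01] [-0.20634662 -0.62693239 -0.46832997] 42.71026285493859 [-0.27017949  0.55325806  0.49298791  2.13514558 -0.48863048  0.5595792
 -0.1184932 ] [ 7.55213876e-02 -4.04861283e+01  5.41753560e+00 -1.08751792e+01
  1.20067821e-02 -4.01720696e-03 -4.75660694e-03]
[[256.43710539 207.72154172]
 [266.42767026 206.70730034]
 [246.37798063 208.74316833]] [[321.03584265 326.43047523]
 [362.99621511 322.17066143]
 [278.78751864 330.72130699]]
```

View pics/s2.png

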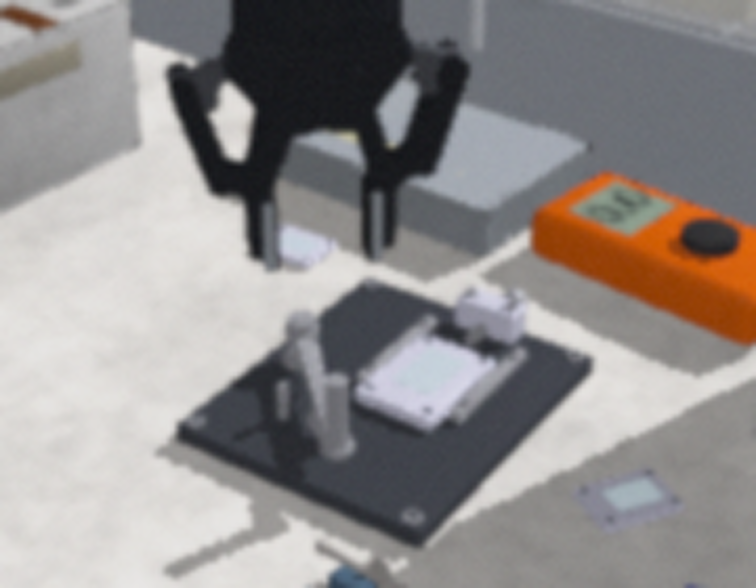

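Run:
```python
from go import *
from h import *
from cell import ctrl
S=pickle.load(open("scene0.pkl","rb"))
print(proj(S,[[256.9,596.3,191.8]]))
s=ctrl.read_state();print(s['clock'],s['eef_pos'],s['qd'].round(4))
cv2.imwrite("pics/s0c.png",cv2.resize(S["img"][40:140,0:100],(600,600),interpolation=cv2.INTER_CUBIC))
e=np.array([455.2,-59.8,104]);y=np.array([np.sin(.87),-np.cos(.87),0])
for dz in (0,10,20,30,40,54+18.7): print(dz,((proj(S,[e+[0,0,dz],e+21*y+[0,0,dz]])-[180,130])*4.2).round(0).tolist())
```

```text
[[ 10.88167237 122.60016798]]
2.75 [454.98245413 -59.70458471 103.9011102 ] [ 0.0012  0.0064 -0.007   0.0049 -0.0029 -0.0047  0.0015]
0 [[321.0, 327.0], [363.0, 322.0]]
10 [[321.0, 309.0], [363.0, 305.0]]
20 [[321.0, 292.0], [363.0, 288.0]]
30 [[320.0, 275.0], [363.0, 270.0]]
40 [[320.0, 257.0], [363.0, 253.0]]
72.7 [[319.0, 197.0], [363.0, 193.0]]
```

View pics/s0c.png

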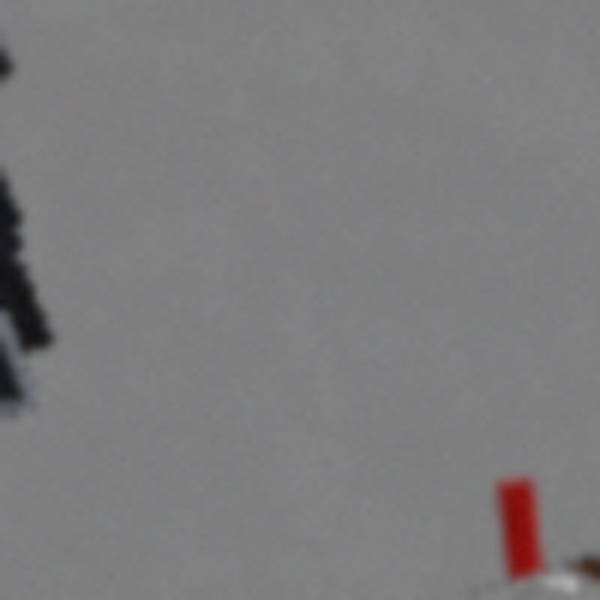

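>>> servo_tool --commands '[0,0,0,0,0.5,0,0,0,0,0.5,0,0,0,0,0.5]'

```text
clock: 3.0
eef_pos: [454.2, -59.7, 103.0]
tool_rot: [3.141, -0.0, 0.871]
force: [-0.1, -0.0, 0.6]
width: 42.5
```

>>> servo_tool --commands '[0,0,0,0,1,0,0,0,0,1,0,0,0,0,1,0,0,0,0,1,0,0,0,0,1,0,0,0,0,1,0,0,0,0,1]'

```text
clock: 3.58
eef_pos: [454.0, -59.8, 102.7]
tool_rot: [-3.142, 0.0, 0.871]
force: [0.5, 0.5, 1.0]
width: 0.5
```

Run:
```python
from go import *
from h import *
from cell import ctrl
s=ctrl.read_state();print(s['eef_pos'],s['tool_rot'],s['force'],s['width'])
d=ctrl.get_image("scene"); a=d["img"][130:270,180:360]
e=s['eef_pos']
print((proj(d,[e,e+[0,0,18.7],e+[0,0,72.7]])-[180,130])*4.2)
cv2.imwrite("pics/s3.png",cv2.resize(a,(756,588),interpolation=cv2.INTER_CUBIC))
```

```text
[454.00132389 -59.8465333  102.67092807] [-3.14151517e+00  4.17702210e-05  8.70712250e-01] [0.50318626 0.51985748 0.95596423] 0.5023692508384227
[[319.6393435  329.86452619]
 [319.10232071 297.7785207 ]
 [317.47016363 200.19916083]]
```

View pics/s3.png

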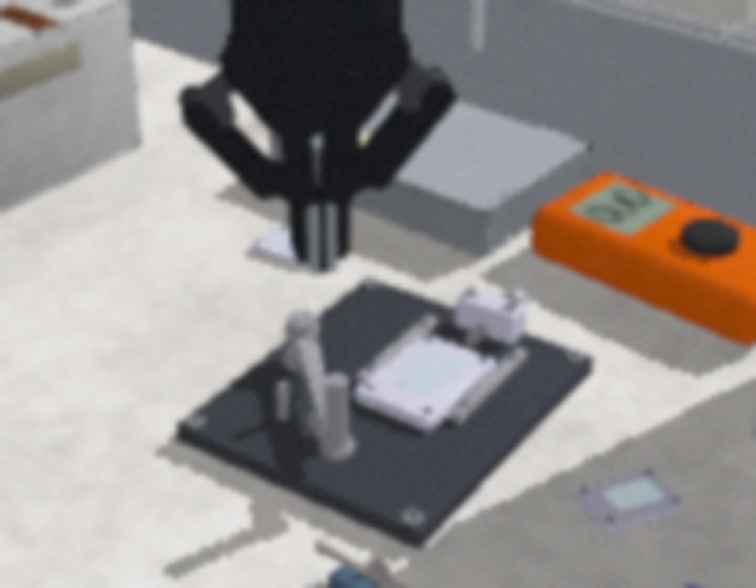

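>>> servo_tool --commands '[-0.16,0.26,0,0,0.5,-0.16,0.26,0,0,0.5,-0.16,0.26,0,0,0.5,-0.16,0.26,0,0,0.5,-0.16,0.26,0.3,0,0.5,-0.16,0.26,0.6,0,0.5,-0.16,0.26,0.9,0,0.5,-0.16,0.26,0.9,0,0.5,-0.16,0.26,0.9,0,0.5]'

```text
clock: 4.38
eef_pos: [455.7, -67.0, 79.4]
tool_rot: [-3.14, 0.001, 0.871]
force: [0.0, 0.6, 0.2]
width: 42.9
```

```bash
cat > look.py <<'E'
import sys
from h import *
from cell import ctrl
s=ctrl.read_state();print(s['clock'],s['eef_pos'].round(2),s['tool_rot'].round(3),s['force'].round(2),s['width'])
d=ctrl.get_image("scene"); a=d["img"][130:270,180:360]
e=s['eef_pos']
print((proj(d,[e,e+[0,0,18.7]])-[180,130])*4.2)
cv2.imwrite(sys.argv[1],cv2.resize(a,(756,588),interpolation=cv2.INTER_CUBIC))
E
python3 look.py pics/s4.png
```

```text
4.3833 [455.72 -67.02  79.42] [-3.14e+00  1.00e-03  8.71e-01] [0.01 0.63 0.23] 42.877989594976796
[[333.47943049 372.34857731]
 [333.12758687 341.20343955]]
```

View pics/s4.png

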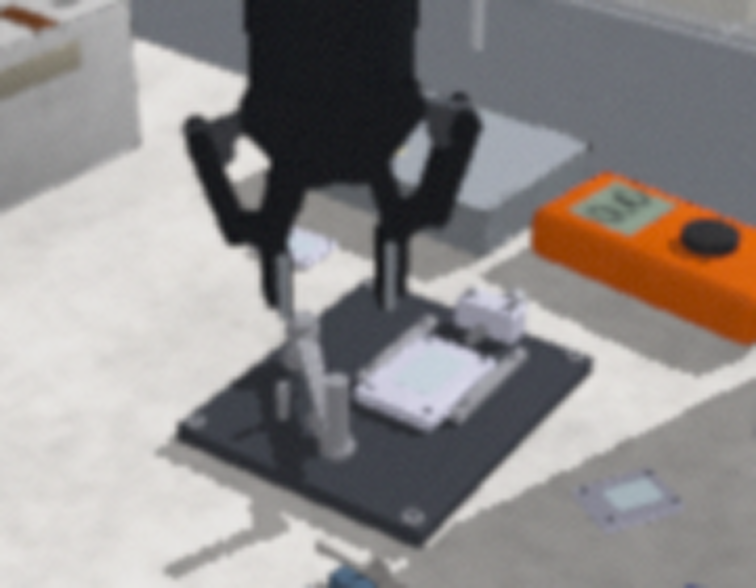

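Run:
```python
from h import *
from cell import ctrl
d=ctrl.get_image("top"); e=ctrl.read_state()['eef_pos']
print(proj(d,[e,e+[0,0,150],e+[0,0,250]]))
cv2.imwrite("pics/t4.png",cv2.resize(d["img"],(800,600),interpolation=cv2.INTER_CUBIC))
d=ctrl.get_image("scene")
cv2.imwrite("pics/sf4.png",cv2.resize(d["img"],(800,600),interpolation=cv2.INTER_CUBIC))
```

```text
[[267.99191744 224.49073219]
 [272.89839245 218.57770196]
 [277.42878314 213.11712653]]
```

View pics/t4.png

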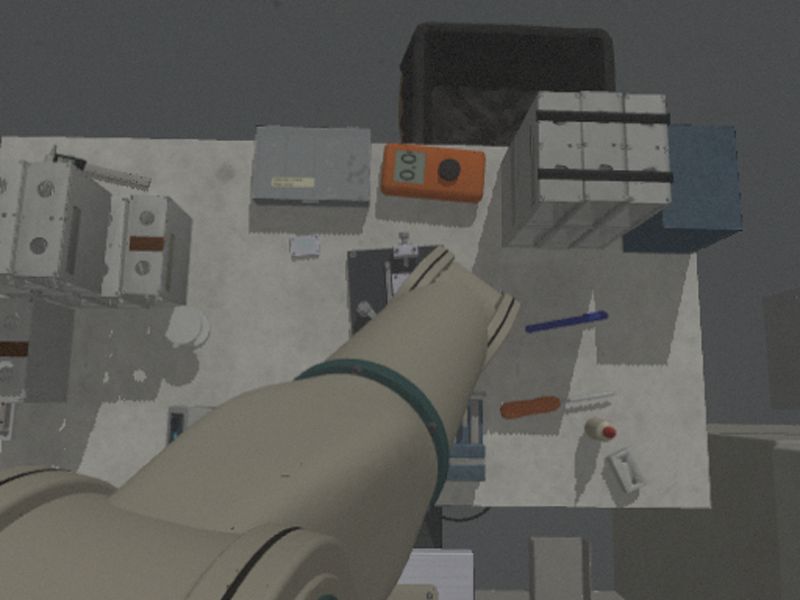

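View pics/sf4.png

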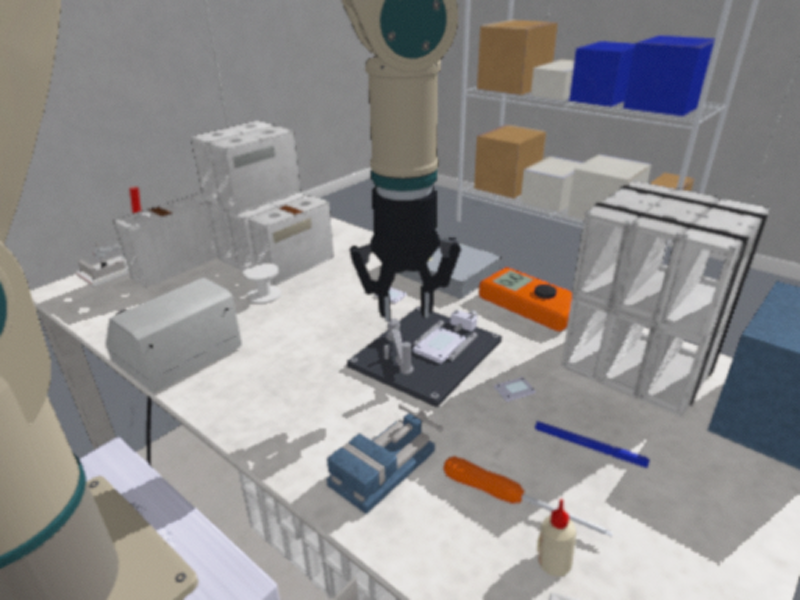

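>>> servo_tool --commands '[0,0,0.3,0,0.5,0,0,0.6,0,0.5,0,0,0.9,0,0.5,0,0,1.2,0,0.5,0,0,1.4,0,0.5,0,0,1.4,0,0.5,0,0,1.4,0,0.5]'

```text
clock: 5.12
eef_pos: [456.0, -67.2, 44.7]
tool_rot: [-3.141, 0.001, 0.87]
force: [0.5, 0.0, -0.7]
width: 42.6
```

```bash
python3 look.py pics/s5.png
```

```text
5.1167 [456.02 -67.22  44.73] [-3.141e+00  1.000e-03  8.700e-01] [ 0.51  0.01 -0.7 ] 42.61017365451562
[[334.77568116 427.95426241]
 [334.44751347 398.23662998]]
```

View pics/s5.png

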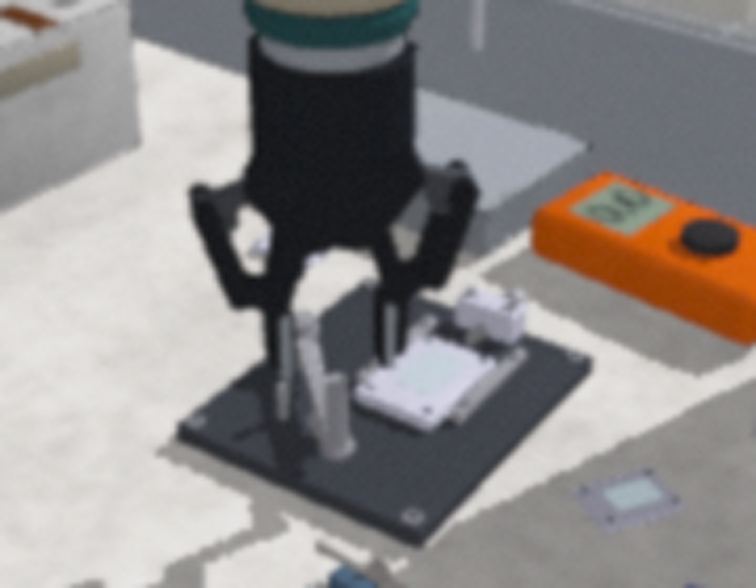

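>>> servo_tool --commands '[0,0,0.2,0,0.5,0,0,0.4,0,0.5,0,0,0.6,0,0.5,0,0,0.8,0,0.5,0,0,0.8,0,0.5,0,0,0.8,0,0.5]'

```text
clock: 5.67
eef_pos: [456.1, -67.1, 24.8]
tool_rot: [-3.141, 0.0, 0.871]
force: [1.5, -0.4, 0.2]
width: 42.6
```

```bash
python3 look.py pics/s6.png
```

```text
5.6667 [456.09 -67.11  24.81] [-3.141  0.     0.871] [ 1.5  -0.43  0.21] 42.63134292434242
[[335.04098175 458.66235043]
 [334.71997498 429.71862088]]
```

View pics/s6.png

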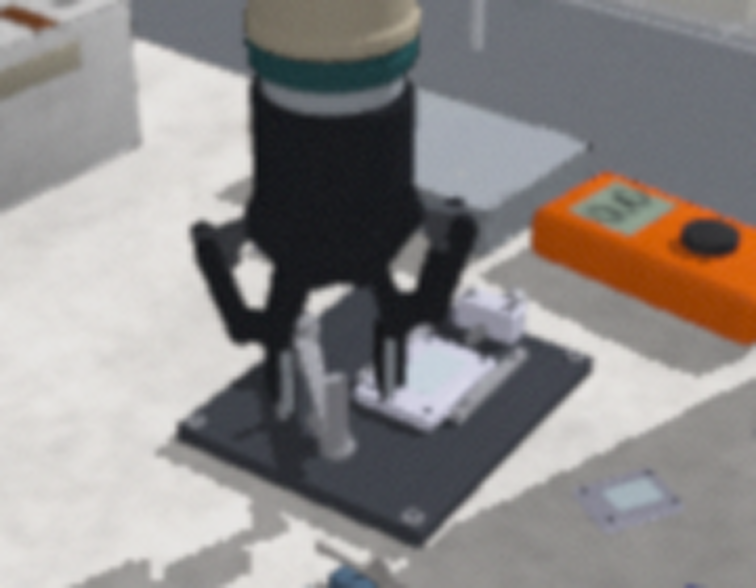

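Run:
```python
from h import *
from cell import ctrl
S=pickle.load(open("scene0.pkl","rb"))
e=np.array([256.9,596.3,191.8]);y=np.array([.3957,.9184,0]);x=np.array([-.9184,.3957,0])
for dz in(13,48):
  for s in (-1,1):
    for t in (-11,11): print(dz,s,t,(proj(S,[e+[0,0,dz]+s*43*y+t*x,e+[0,0,dz]+s*57*y+t*x])).round(1).tolist())
print("shift", proj(S,[e+[43,38,13]-43*y,e+[43,38,13]-57*y]))
d=ctrl.get_image("top"); E=ctrl.read_state()['eef_pos']
a=d["img"]; 
cv2.imwrite("pics/t6.png",cv2.resize(a[130:270,200:340],(700,700)[:2],interpolation=cv2.INTER_CUBIC)[:600])
g=ctrl.get_image("scene")["img"][190:235,225:300]
g=cv2.convertScaleAbs(g,alpha=1.6,beta=20)
cv2.imwrite("pics/s7.png",cv2.resize(g,(800,480),interpolation=cv2.INTER_CUBIC))
```

```text
13 -1 -11 [[13.0, 122.3], [12.7, 124.1]]
13 -1 11 [[2.6, 123.8], [2.1, 125.6]]
13 1 -11 [[14.8, 112.1], [15.1, 110.5]]
13 1 11 [[5.1, 113.3], [5.5, 111.7]]
48 -1 -11 [[7.6, 108.4], [7.2, 110.1]]
48 -1 11 [[-3.2, 109.7], [-3.7, 111.4]]
48 1 -11 [[9.8, 98.8], [10.1, 97.4]]
48 1 11 [[-0.2, 100.0], [0.3, 98.6]]
shift [[ 20.18052362 115.14617884]
 [ 19.95356551 116.79268014]]
```

View pics/s7.png

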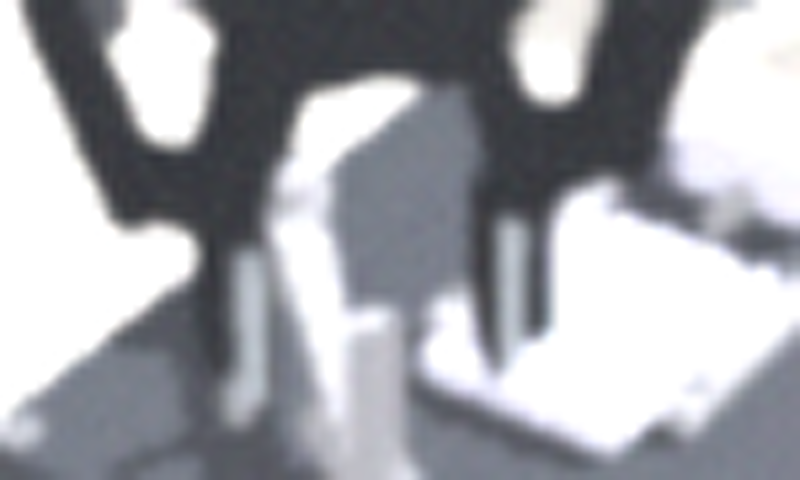

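View pics/t6.png

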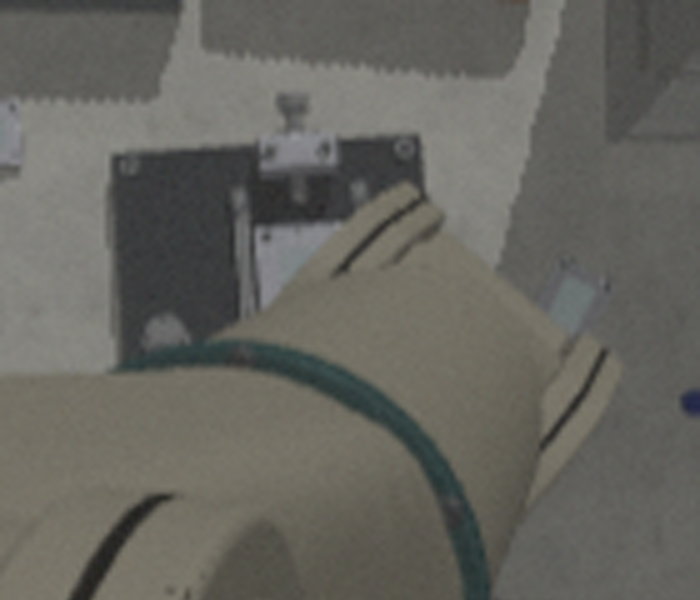

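>>> servo_tool --commands '[0,0,0.2,0,0.5,0,0,0.4,0,0.5,0,0,0.6,0,0.5,0,0,0.6,0,0.5,0,0,0.6,0,0.5,0,0,0.6,0,0.5]'

```text
clock: 6.32
eef_pos: [456.3, -67.2, 10.1]
tool_rot: [-3.141, 0.0, 0.871]
force: [-0.5, -0.5, 0.1]
width: 42.5
```

```bash
python3 look.py pics/s8.png
```

```text
6.3167 [456.31 -67.19  10.08] [-3.141  0.     0.871] [-0.47 -0.52  0.08] 42.508544822395145
[[335.69054433 480.82300744]
 [335.38027125 452.43101689]]
```

View pics/s8.png

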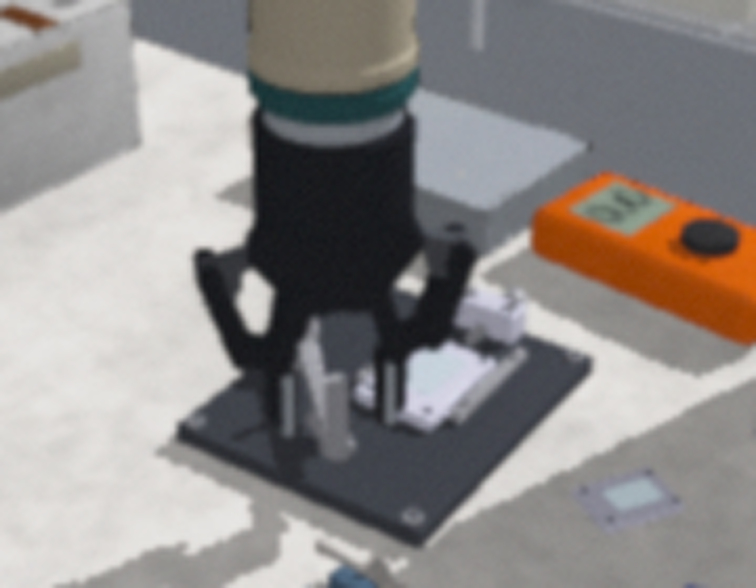

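>>> servo_tool --commands '[0,0,0,0,0.65,0,0,0,0,0.75,0,0,0,0,0.8,0,0,0,0,0.81,0,0,0,0,0.81,0,0,0,0,0.81]'

```text
clock: 6.87
eef_pos: [456.5, -67.0, 10.2]
tool_rot: [3.142, -0.0, 0.871]
force: [0.9, 0.7, -0.2]
width: 16.3
```

```bash
python3 look.py pics/s9.png
```

```text
6.8667 [456.46 -67.03  10.23] [ 3.142 -0.     0.871] [ 0.87  0.7  -0.24] 16.324610208226662
[[335.63549908 480.34029658]
 [335.32460107 451.94623284]]
```

View pics/s9.png

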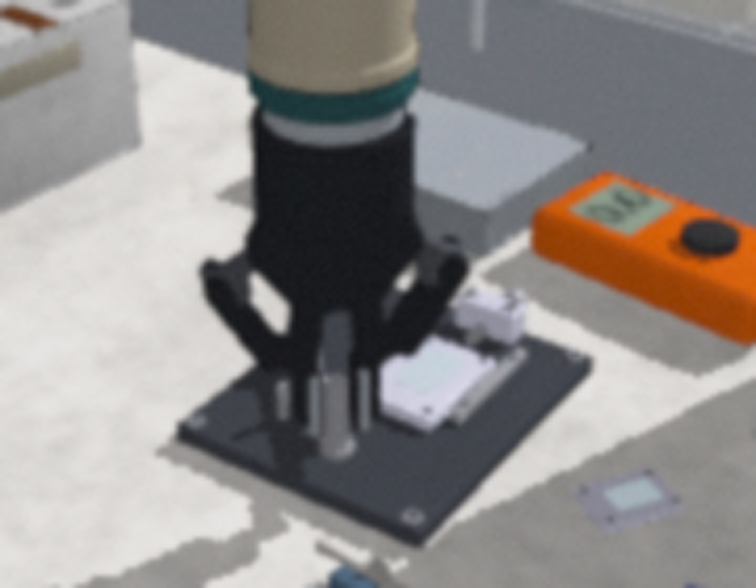

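>>> servo_tool --commands '[0,0,0,0,0.9,0,0,0,0,0.9,0,0,0,0,0.9,0,0,0,0,0.9]'

```text
clock: 7.25
eef_pos: [456.5, -67.1, 10.3]
tool_rot: [3.141, -0.0, 0.871]
force: [-1.0, 0.5, 3.1]
width: 10.1
```

>>> servo_tool --commands '[0,0,0,0,0.9,0,0,0,0,0.9,0,0,0,0,0.9]'

```text
clock: 7.5
eef_pos: [456.5, -67.2, 10.3]
tool_rot: [3.141, -0.0, 0.871]
force: [-1.2, -0.5, 4.5]
width: 9.8
```

Run:
```python
from h import *
from cell import ctrl
s=ctrl.read_state(); print(s)
g=ctrl.get_image("scene")["img"][190:245,225:300]
g=cv2.convertScaleAbs(g,alpha=1.6,beta=20)
cv2.imwrite("pics/s10.png",cv2.resize(g,(800,587),interpolation=cv2.INTER_CUBIC))
```

```text
{'clock': 7.5, 'qpos': array([-0.1115741 ,  0.71672244,  0.29229057,  2.18006057, -0.63264111,
        0.32581179,  0.01846691]), 'qd': array([ 0.00012976,  0.00050507,  0.00065755, -0.00235658,  0.00115355,
       -0.00019606,  0.00066968]), 'tau': array([-1.15847555e-01, -4.41522574e+01,  3.92050803e+00, -5.93681842e+00,
       -5.43122529e-02, -1.32388291e-01, -3.20047933e-03]), 'eef_pos': array([456.48815738, -67.16906091,  10.30139946]), 'tool_rot': array([ 3.14141413e+00, -7.80170337e-05,  8.70686335e-01]), 'force': array([-1.17058395, -0.52314828,  4.4533348 ]), 'torque': array([-0.00291623,  0.09877029,  0.06547196]), 'width': 9.787068072781402}
```

View pics/s10.png

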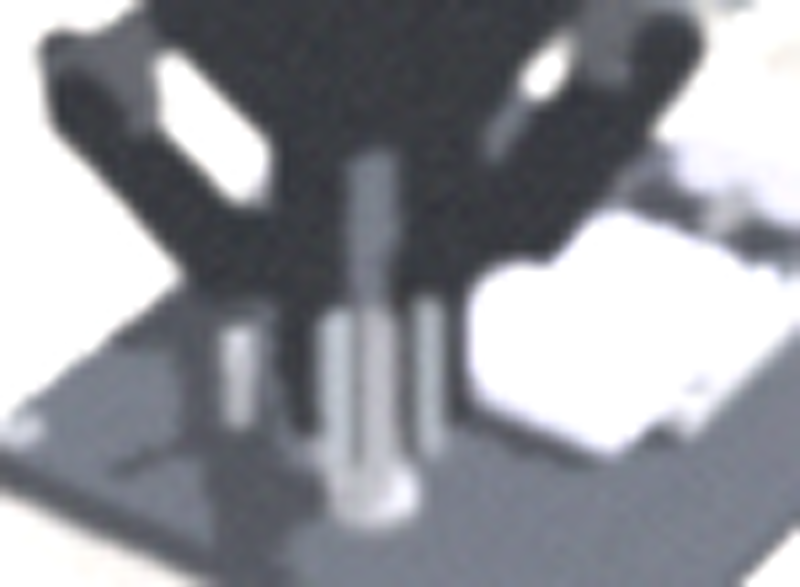

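>>> servo_tool --commands '[0,0,0,0,0.84,0,0,0,0,0.84,0.006,0.22,0,-0.48,0.84,0.022,0.44,0,-0.96,0.84,0.049,0.66,0,-1.43,0.84,0.088,0.87,0,-1.91,0.84,0.137,1.09,0,-2.39,0.84,0.197,1.3,0,-2.87,0.84,0.197,1.3,0,-2.87,0.84,0.197,1.3,0,-2.87,0.84]'

```text
clock: 8.38
eef_pos: [484.3, -84.2, 10.0]
tool_rot: [-3.141, -0.0, 1.17]
force: [0.3, 0.0, -0.3]
width: 13.8
```

```bash
python3 look.py pics/s11.png
```

```text
8.3833 [484.35 -84.24   9.96] [-3.141 -0.     1.17 ] [ 0.32  0.02 -0.28] 13.816933894872022
[[394.68249846 468.10302306]
 [395.0912806  439.85042004]]
```

View pics/s11.png

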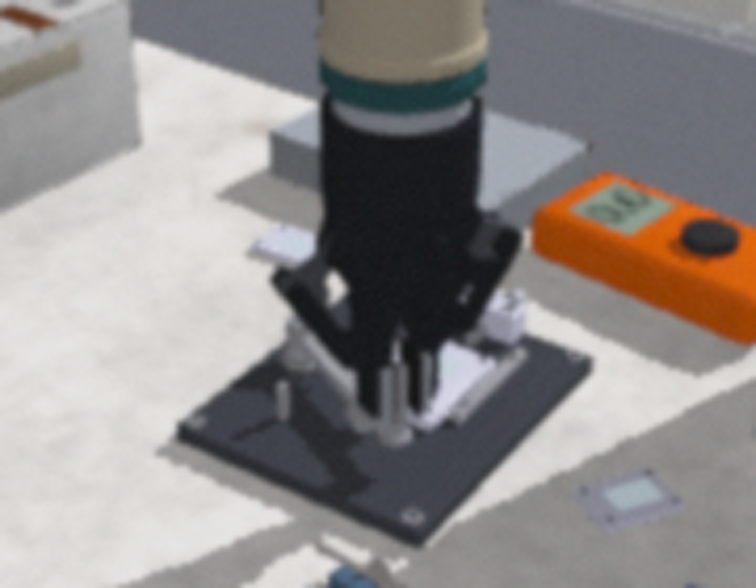

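>>> servo_tool --commands '[0.004,0.18,0,-0.38,0.84,0.014,0.35,0,-0.76,0.84,0.032,0.53,0,-1.15,0.84,0.056,0.7,0,-1.53,0.84,0.088,0.87,0,-1.91,0.84,0.088,0.87,0,-1.91,0.84,0.088,0.87,0,-1.91,0.84]'

```text
clock: 9.02
eef_pos: [505.9, -90.9, 10.2]
tool_rot: [3.141, -0.0, 1.371]
force: [0.3, 0.3, 0.1]
width: 13.8
```

```bash
cat > ft.py <<'E'
import sys
from h import *
from cell import ctrl
n=int(sys.argv[1]); F=[];W=[]
for i in range(n):
    d=ctrl.get_image("scene" if i%2 else "top"); s=ctrl.read_state(); F.append(s['force']);W.append(s['torque'])
    if i==0 and len(sys.argv)>2: pass
F=np.array(F); p=s['tool_rot'][2]; t=np.array([np.sin(p),-np.cos(p),0]); r=np.array([np.cos(p),np.sin(p),0])
f=-F@t
print("clk",s['clock'],"eef",s['eef_pos'].round(2),"yaw",round(p,4),"q~",round(p-np.pi+2.438,3))
print("across",f.mean().round(2),"+-",(f.std()/np.sqrt(n)).round(2),"radial",(F@r).mean().round(2),"z",F[:,2].mean().round(2),"tz",np.mean(W,0).round(3), "nose N",((f.mean()*110-60)/75).round(2), "w",round(s['width'],1))
piv=np.array([526.6,17.7]); d=s['eef_pos'][:2]-piv; print("r",np.hypot(*d).round(2),"phi q",round(np.arctan2(d[1],d[0])+2.438,4))
if len(sys.argv)>2:
    d=ctrl.get_image("scene"); a=d["img"][130:270,180:360]
    cv2.imwrite(sys.argv[2],cv2.resize(a,(756,588),interpolation=cv2.INTER_CUBIC))
E
python3 ft.py 8 pics/s12.png
```

```text
clk 9.4167 eef [505.33 -90.66  10.25] yaw 1.3713 q~ 0.668
across -0.23 +- 0.16 radial -0.31 z 0.02 tz [-0.016  0.004  0.002] nose N -1.13 w 13.6
r 110.43 phi q 0.6734
```

View pics/s12.png

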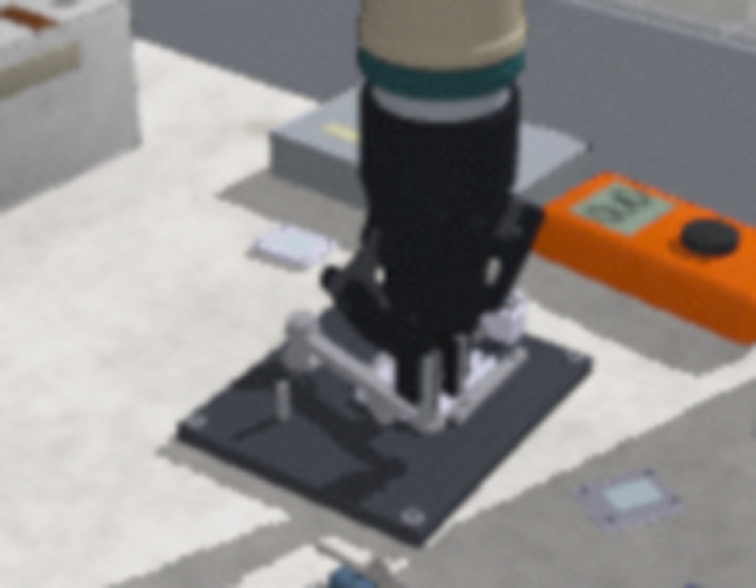

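>>> servo_tool --commands '[0.001,0.09,0,-0.19,0.84,0.004,0.18,0,-0.38,0.84,0.004,0.18,0,-0.38,0.84,0.004,0.18,0,-0.38,0.84]'

```text
clock: 9.8
eef_pos: [509.9, -91.5, 10.2]
tool_rot: [3.141, -0.0, 1.411]
force: [0.0, 1.1, 0.0]
width: 13.7
```

```bash
python3 ft.py 4
```

```text
clk 10.0 eef [509.91 -91.49  10.2 ] yaw 1.4111 q~ 0.707
across 0.11 +- 0.11 radial 0.42 z -0.13 tz [ 0.021  0.06  -0.005] nose N -0.64 w 13.7
r 110.46 phi q 0.7155
```

>>> servo_tool --commands '[0.001,0.09,0,-0.19,0.84,0.004,0.18,0,-0.38,0.84,0.004,0.18,0,-0.38,0.84,0.004,0.18,0,-0.38,0.84]'

```text
clock: 10.33
eef_pos: [514.6, -92.2, 10.2]
tool_rot: [3.141, 0.0, 1.451]
force: [-0.7, -0.2, -0.2]
width: 13.5
```

```bash
python3 ft.py 4 pics/s13.png
```

```text
clk 10.5333 eef [514.54 -92.18  10.22] yaw 1.4508 q~ 0.747
across 0.32 +- 0.25 radial -0.11 z -0.69 tz [-0.024  0.027  0.036] nose N -0.32 w 13.4
r 110.54 phi q 0.7579
```

View pics/s13.png

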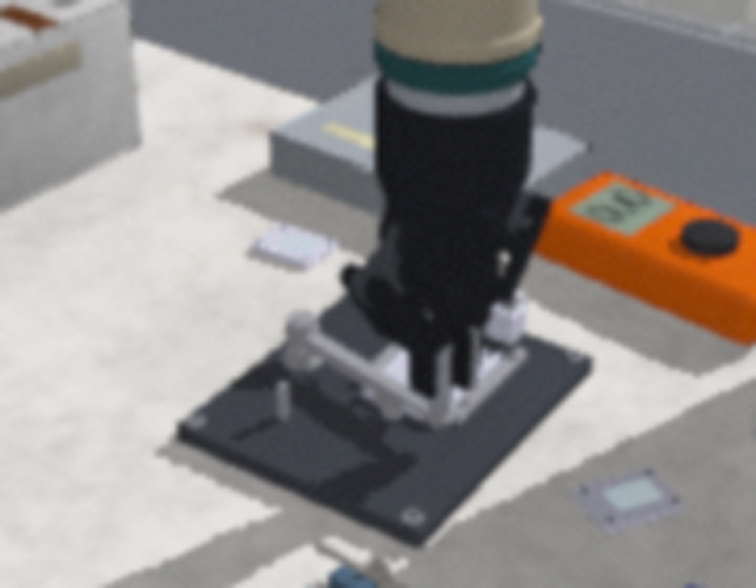

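>>> servo_tool --commands '[0.01,0.07,0,-0.17,0.84,0.02,0.13,0,-0.33,0.84,0.02,0.13,0,-0.33,0.84]'

```text
clock: 10.83
eef_pos: [517.6, -92.3, 10.2]
tool_rot: [-3.141, 0.0, 1.487]
force: [-0.5, -0.5, -0.1]
width: 13.5
```

```bash
python3 ft.py 4
```

```text
clk 11.0333 eef [517.61 -91.99  10.18] yaw 1.4854 q~ 0.782
across 0.51 +- 0.3 radial -1.02 z -0.17 tz [-0.092  0.169 -0.006] nose N -0.05 w 13.8
r 110.06 phi q 0.7855
```

>>> servo_tool --commands '[0.001,0.07,0,-0.15,0.84,0.003,0.13,0,-0.29,0.84,0.003,0.13,0,-0.29,0.84]'

```text
clock: 11.28
eef_pos: [521.1, -92.2, 10.2]
tool_rot: [3.141, 0.0, 1.517]
force: [-0.3, 0.1, -0.2]
width: 13.6
```

```bash
python3 ft.py 4
```

```text
clk 11.4833 eef [521.09 -92.14  10.21] yaw 1.5158 q~ 0.812
across 0.64 +- 0.37 radial -0.65 z -0.4 tz [-0.068  0.108 -0.   ] nose N 0.14 w 13.5
r 109.98 phi q 0.8171
```

>>> servo_tool --commands '[0.001,0.07,0,-0.15,0.84,0.003,0.13,0,-0.29,0.84,0.003,0.13,0,-0.29,0.84]'

```text
clock: 11.73
eef_pos: [524.4, -92.2, 10.2]
tool_rot: [3.141, -0.0, 1.547]
force: [-0.6, -0.2, 0.2]
width: 13.6
```

```bash
python3 ft.py 4 pics/s14.png
```

```text
clk 11.9333 eef [524.33 -92.24  10.22] yaw 1.5463 q~ 0.843
across 0.32 +- 0.18 radial -0.24 z 0.52 tz [-0.051  0.131 -0.008] nose N -0.33 w 13.6
r 109.96 phi q 0.8465
```

View pics/s14.png

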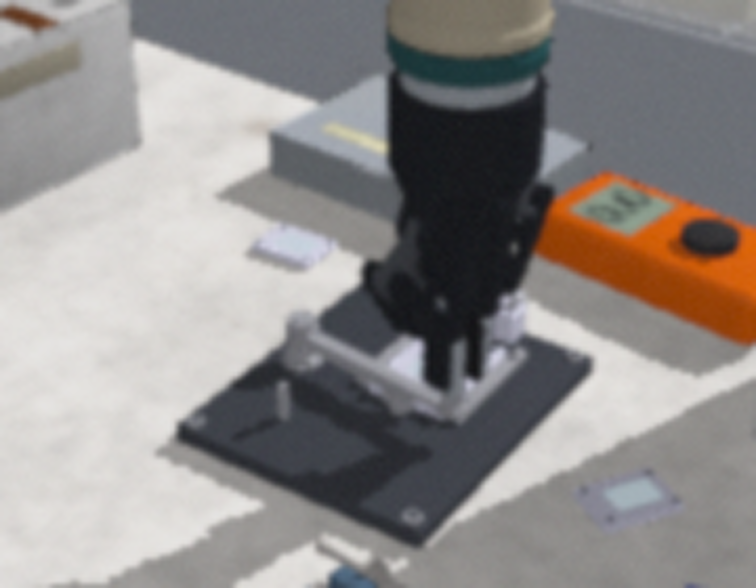

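>>> servo_tool --commands '[0.001,0.05,0,-0.1,0.84,0.002,0.1,0,-0.22,0.84,0.002,0.1,0,-0.22,0.84]'

```text
clock: 12.23
eef_pos: [525.9, -92.2, 10.1]
tool_rot: [-3.14, -0.0, 1.57]
force: [-1.8, -0.4, 1.6]
width: 13.6
```

```bash
python3 ft.py 4
```

```text
clk 12.4333 eef [525.98 -92.26  10.14] yaw 1.5691 q~ 0.866
across 2.87 +- 0.22 radial 0.13 z 1.71 tz [-0.022  0.578  0.018] nose N 3.41 w 13.8
r 109.96 phi q 0.8616
```

>>> servo_tool --commands '[0,0.03,0,-0.05,0.84,0,0.06,0,-0.1,0.84,0,0.06,0,-0.1,0.84]'

```text
clock: 12.68
eef_pos: [527.1, -92.2, 10.1]
tool_rot: [-3.14, -0.0, 1.58]
force: [-4.4, -0.1, 4.5]
width: 13.7
```

```bash
python3 ft.py 4
```

```text
clk 12.8833 eef [527.11 -92.25  10.11] yaw 1.5796 q~ 0.876
across 4.95 +- 0.08 radial 0.02 z 3.48 tz [-0.07   1.119  0.011] nose N 6.46 w 13.7
r 109.95 phi q 0.8719
```

>>> servo_tool --commands '[0,0.03,0,-0.05,0.84,0,0.065,0,-0.1,0.84,0,0.065,0,-0.1,0.84]'

```text
clock: 13.13
eef_pos: [528.1, -92.2, 10.0]
tool_rot: [-3.139, -0.001, 1.59]
force: [-6.5, -0.4, 4.6]
width: 13.7
```

```bash
python3 ft.py 4
```

```text
clk 13.3333 eef [528.1  -92.27  10.08] yaw 1.5899 q~ 0.886
across 6.12 +- 0.16 radial 0.04 z 4.69 tz [-0.043  1.322  0.009] nose N 8.18 w 13.9
r 109.98 phi q 0.8808
```

>>> servo_tool --commands '[0,0.025,0,-0.04,0.84,0,0.045,0,-0.06,0.84,0,0.045,0,-0.06,0.84]'

```text
clock: 13.58
eef_pos: [528.5, -92.2, 10.0]
tool_rot: [-3.138, -0.001, 1.596]
force: [-7.1, -0.5, 5.6]
width: 13.3
```

```bash
python3 ft.py 8
```

```text
clk 13.9833 eef [528.49 -92.22  10.01] yaw 1.5961 q~ 0.893
across 7.37 +- 0.23 radial 0.21 z 5.33 tz [-0.059  1.534  0.009] nose N 10.02 w 14.0
r 109.94 phi q 0.8844
```

>>> servo_tool --commands '[0,0,0,0,0.84,0,0,0,0,0.84,0,0,0,0,0.84,0,0,0,0,0.84,0,0,0,0,0.84,0,0,0,0,0.84]'

```text
clock: 14.48
eef_pos: [528.5, -92.3, 10.0]
tool_rot: [-3.138, -0.001, 1.596]
force: [-6.4, -1.1, 5.5]
width: 13.3
```

```bash
python3 ft.py 6 pics/s15.png
```

```text
clk 14.7833 eef [528.48 -92.21  10.02] yaw 1.5961 q~ 0.892
across 7.2 +- 0.21 radial -0.44 z 5.43 tz [-0.065  1.542  0.007] nose N 9.77 w 13.8
r 109.93 phi q 0.8843
```

View pics/s15.png

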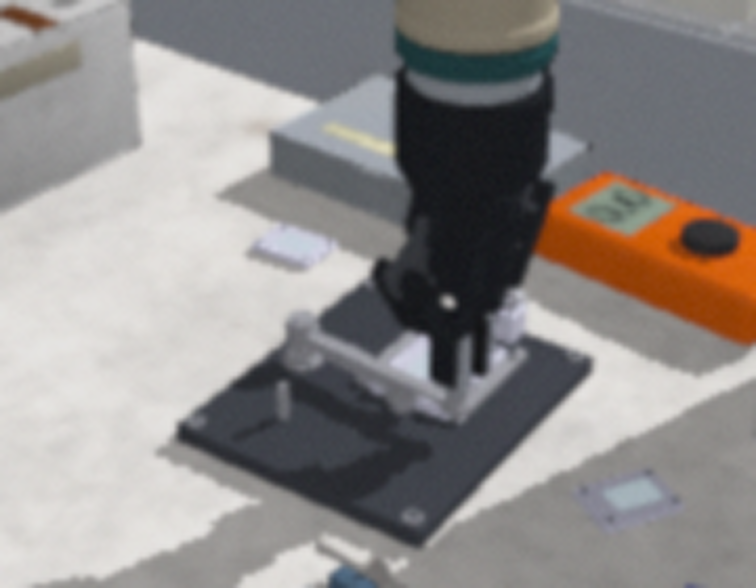

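>>> servo_tool --commands '[0.001,-0.09,0,0.19,0.84,0.004,-0.18,0,0.38,0.84,0.014,-0.35,0,0.76,0.84,0.037,-0.57,0,1.24,0.84,0.071,-0.79,0,1.72,0.84,0.116,-1.0,0,2.2,0.84,0.171,-1.22,0,2.67,0.84,0.238,-1.43,0,3.15,0.84,0.314,-1.63,0,3.63,0.84,0.401,-1.83,0,4.11,0.84]'

```text
clock: 15.67
eef_pos: [487.2, -84.1, 10.5]
tool_rot: [3.136, -0.0, 1.162]
force: [0.2, 0.3, 1.0]
width: 13.5
```

```bash
python3 ft.py 4
```

```text
clk 15.8667 eef [486.16 -83.48  10.36] yaw 1.1672 q~ 0.464
across 0.07 +- 0.2 radial -0.1 z 0.25 tz [-0.013  0.009  0.011] nose N -0.7 w 13.9
r 108.96 phi q 0.4869
```

Run:
```python
from go import *
c=[486.1,-83.5,10.3,1.166]
for q in (.44,.39,.34,.29,.24,.19,.14,.10,.07,.05,.035,.02):
    ph=q-2.438; print(q,u(c,[526.6+110*np.cos(ph),17.7+110*np.sin(ph),10.3,ph+np.pi]))
```

```text
0.44 [-0.04  -0.204 -0.     0.214]
0.39 [-0.03  -0.423 -0.     0.691]
0.34 [-0.008 -0.642 -0.     1.169]
0.29 [ 0.024 -0.86  -0.     1.646]
0.24 [ 0.067 -1.076 -0.     2.124]
0.19 [ 0.121 -1.289 -0.     2.601]
0.14 [ 0.186 -1.499 -0.     3.079]
0.1 [ 0.245 -1.665 -0.     3.461]
0.07 [ 0.293 -1.788 -0.     3.747]
0.05 [ 0.328 -1.869 -0.     3.938]
0.035 [ 0.355 -1.929 -0.     4.081]
0.02 [ 0.382 -1.989 -0.     4.225]
```

>>> servo_tool --commands '[-0.04,-0.2,0,0.21,0.84,-0.03,-0.42,0,0.69,0.84,-0.01,-0.64,0,1.17,0.84,0.02,-0.86,0,1.65,0.84,0.07,-1.08,0,2.12,0.84,0.12,-1.29,0,2.6,0.84,0.19,-1.5,0,3.08,0.84,0.24,-1.66,0,3.46,0.84,0.27,-1.73,0,3.6,0.84,0.27,-1.73,0,3.6,0.84]'

```text
clock: 16.7
eef_pos: [447.4, -59.9, 10.2]
tool_rot: [-3.141, 0.0, 0.789]
force: [-1.0, -0.3, -0.6]
width: 13.7
```

```bash
python3 ft.py 6 pics/s16.png
```

```text
clk 17.0 eef [447.79 -60.36  10.17] yaw 0.7891 q~ 0.086
across 0.04 +- 0.25 radial 0.33 z 0.09 tz [ 0.007  0.023 -0.012] nose N -0.75 w 13.9
r 110.93 phi q 0.077
```

View pics/s16.png

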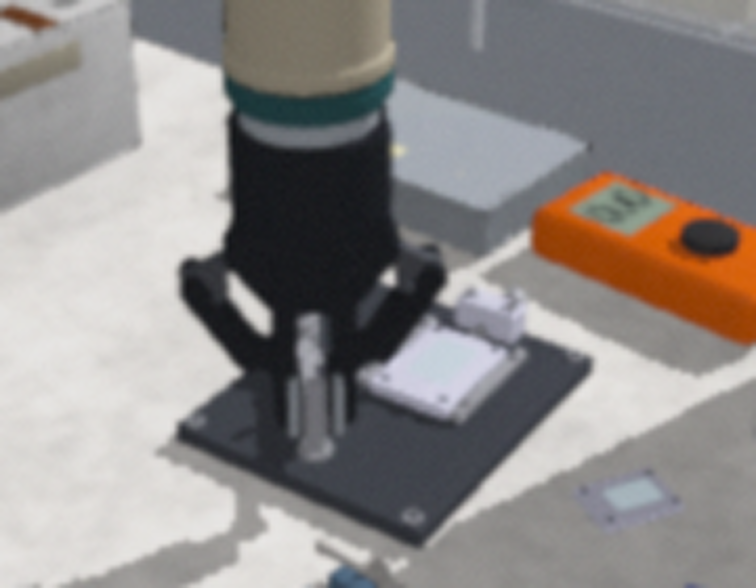

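>>> servo_tool --commands '[0.02,-0.08,0,0.2,0.84,0.03,-0.16,0,0.4,0.84,0.04,-0.24,0,0.55,0.84,0.04,-0.31,0,0.7,0.84,0.04,-0.31,0,0.7,0.84]'

```text
clock: 17.47
eef_pos: [442.4, -53.5, 10.2]
tool_rot: [-3.141, 0.0, 0.715]
force: [0.3, -0.7, 0.6]
width: 13.6
```

```bash
python3 ft.py 4
```

```text
clk 17.6667 eef [442.85 -53.84  10.18] yaw 0.7161 q~ 0.012
across 0.3 +- 0.15 radial 0.37 z -0.12 tz [-0.012  0.007 -0.009] nose N -0.36 w 13.6
r 110.15 phi q 0.0033
```

>>> servo_tool --commands '[0,0,0,0,0.5,0,0,0,0,0.5,0,0,0,0,0.5,0,0,0,0,0.5,0,0,-0.5,0,0.5,0,0,-1.2,0,0.5,0,0,-2.4,0,0.5,0,0,-4,0,0.5,0,0,-5.6,0,0.5,0,0,-7.2,0,0.5]'

```text
clock: 18.5
eef_pos: [441.9, -54.2, 191.8]
tool_rot: [-3.141, 0.001, 0.715]
force: [1.4, 1.4, -0.5]
width: 42.6
```

>>> servo_tool --commands '[0,0,-1.6,0,0.5,0,0,-3.2,0,0.5,0.6,-0.9,-4.8,0,0.5,1.4,-2.2,-5.5,0,0.5,2.2,-3.5,-5.5,0,0.5,3.0,-4.7,-5.5,0,0.5,3.8,-6,-5.5,0,0.5,4.6,-7.2,-5.5,0,0.5,5.4,-8.5,-5.5,0,0.5,6.2,-9.7,-5.5,0,0.5]'

```text
clock: 19.33
eef_pos: [399.4, 232.6, 327.7]
tool_rot: [-3.141, -0.0, 0.717]
force: [0.1, 0.4, -0.5]
width: 42.6
```

>>> servo_tool --commands '[0,0,0,0,0.5,0,0,0,0,0.5,0,0,0,0,0.5]'

```text
clock: 19.58
eef_pos: [400.6, 229.8, 327.5]
tool_rot: [3.141, 0.001, 0.716]
force: [0.1, -0.3, -0.1]
width: 42.7
```

Run:
```python
from h import *
from cell import ctrl
s=ctrl.read_state(); print(s['clock'],s['eef_pos'],s['force'],abs(s['qd']).max())
for n,(v0,v1,u0,u1) in dict(top=(135,275,180,330),scene=(130,270,180,360)).items():
    d=ctrl.get_image(n); pickle.dump(d,open(n+"1.pkl","wb")); a=d["img"][v0:v1,u0:u1]
    cv2.imwrite(f"pics/{n}_end.png",cv2.resize(a,(640,597) if n=="top" else (756,588),interpolation=cv2.INTER_CUBIC))
```

```text
19.5833 [400.56200274 229.84585685 327.51428888] [ 0.06750864 -0.33792854 -0.0933495 ] 0.021907392658499593
```

View pics/top_end.png

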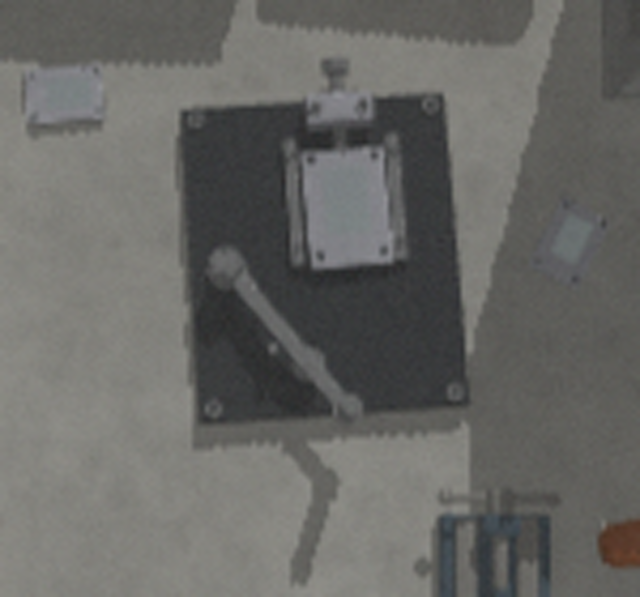

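View pics/scene_end.png

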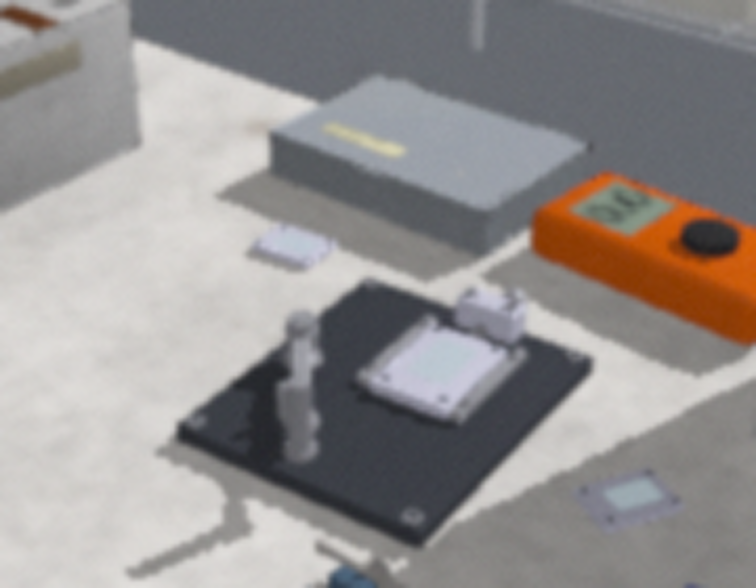

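Run:
```python
from h import *
T=pickle.load(open("top1.pkl","rb")); tc=lambda u,v:(180+u/4.267,135+v/4.267)
p=onz(T,[tc(350,404)],75)[0]; d=p[:2]-[526.6,17.7]; print(p,np.hypot(*d),"q",np.arctan2(d[1],d[0])+2.438)
F=(547.2,-54,.083); q=onz(T,[tc(302,150),tc(386,146),tc(394,265),tc(311,270)],20)[:,:2]-F[:2]; a=F[2]
print((q@np.array([[np.cos(a),-np.sin(a)],[np.sin(a),np.cos(a)]])).round(1).tolist())
from cell import ctrl
print(ctrl.finish_job())
```

```text
[444.35811027 -53.63930406  75.        ] 108.87159744387364 q 0.010935332042895318
[[53.4, 23.7], [52.6, -26.4], [-19.2, -25.8], [-19.0, 23.3]]
the job is handed in; nothing more can be done
None
```

The carrier is seated against the stop screw, the clip is back at rest, and the job is handed in. It took about 20 s of the 70 s allowed.

- **Seating and pressing:** With the fingers held loosely round the post, I swung the clip until the carrier stopped moving. I then pressed for about 1.2 s, with 7.2 to 7.4 N measured across the post, which is about 9.8 to 10.0 N at the nose. No reading came near the 18 N limit.
- **Clip release:** I swung the clip back to about 0.01 rad, let go, lifted off and moved the arm clear. The gripper never touched the carrier.
- **Last pictures:** The carrier lies between the rails and looks flat. Its front edge is about 53 mm along the fixture, touching the screw tip, and it moved about 12 mm in all. The lever is clear and, around the fixture, nothing else appears to have moved.

Some readings disagreed:
- **Tool height:** The reported TCP height was about 35 mm lower than the fingertips looked in the scene camera. I set the grasp height from pictures and force instead. Touching nothing at a reported 10 mm, below the base's top, supported the pictures.
- **Grip width:** The gripper read 9.8 mm while pinching the 12 mm post.
- **Stiffness:** The force rose by about 1.5 to 1.9 N per mm of tool travel, against the stated 2.2.

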